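Slide the tray board home in its rack and lock it

TASK

With a fingertip, gently push the blue board that carries the tube tray along its rails, away from the robot, until you feel it drop into the locating notches; stop there, without pushing hard against the notches, and then push the red-knobbed lever all the way over, away from the robot, to lock it. Only push: do not lift the board or the tray, keep the tray on the board, and leave the other things on the table alone. Finish with the arm clear of everything.

Things in the scene. Friction and masses are not known exactly. Their poses are not given: they have to be found in the camera images.
- rack: Grey rack fixed to the table, x -165 to +117, y -85 to +85 mm from its origin (on the table, amid the 4 notches). x runs along the rails away from the robot (yaw within 20 deg), y left. Rails at y = +-55, tops at z 30. Side guides (y 71.5 to 83.5) 40 high, near end open, far end bar 42 high. Orange marks on the guides at x -61: the push lip's place when home. Lever block: y -83 to -122, x +-30.
- board: Loose blue board 130 (x) x 140 (y) mm, about 0.5 kg, on 4 steel feet at x, y = +-55. Axes as the rack's; origin amid the feet's undersides, plate top 16 above it. Starts on the rails (origin z 30 in rack frame), x = -60 to -90. Slides along +x at 1 to 2.5 N; at rack x = 0 its feet drop 6 mm into the notches and the push force rises sharply. Keep the push well under 30 N. Side play 1.5 mm.
- push_lip (a point): Middle of the near face of the board's upright push lip; push here along rack +x. The lip is a blue wall at the board's near end, 60 mm wide (y), 8 thick, from 15 mm below this point to 16 above it. The point lies at x -65, z 31 mm in the board's frame; the lip top is 77 mm above the table before the drop.
- seat (a point): Home of the board's origin (feet in the notches), fixed in the rack at x 0, y 0, z 24 mm. The notches are at rack x = +-55 in both rails: 6 mm deep, 7 wide at the bottom, 16 at the mouth, near flank 45 degrees, far flank 60; the seated board has about 1 mm of play along x.
- tube_tray: Loose clear tube tray, 95 x 106 x 35 mm, 28 g, origin at the middle of its underside; it stands in a 6 mm high rim on the board, at x = +9 mm of the board's frame, 16 mm above the board's origin.
- lock_lever (a joint): Locking lever on the rack's right side, hinge angle in rad: 0 leans towards the robot (unlocked), 1.0 is the end stop, leaning away, its steel toe over the board's right edge (locked). Starts at 0 to 0.15. Pivot at x 0, y -105, z 48 mm in the rack's frame, axis along y. About 1 N at the knob moves it; it stays where it is left.
- lever_knob (a point): Centre of the red ball knob (26 mm diameter) at the lever's end, 65 mm from the pivot on a 9 mm rod; upright it is 113 mm above the table. Over the full swing it moves 62 mm along the rack's +x.
- buffer_red: White dropper bottle with red cap, 27 mm diameter, 82 mm tall, standing; origin at its foot. Leave alone.
- buffer_blue: White dropper bottle with blue cap, 27 mm diameter, 82 mm tall, standing; origin at its foot. Leave alone.
- label_roll: White roll of labels lying flat, 61 mm diameter, 25 mm high; origin at the middle of its underside. Leave alone.
- vial_red: Lying sample vial with red cap, 70 mm long along its y, 15 mm thick; origin at the middle of its underside. Leave alone.
- sanitiser: Pump bottle, 78 x 62 x 194 mm, standing on the right; origin at its foot. Leave alone.
- timer: Round white wind-up timer with red grip, 68 mm diameter, 52 mm tall; origin at its foot. Leave alone.
Things that resemble listed ones, but are neither listed nor needed, are in the scene too. What is shaped like the tube_tray but purple is not meant.

How it is judged:
By the outcome, as a careful person would: the job done as asked, in the order asked, and still so for the second after the job is handed in, with the robot touching nothing.
It also fails if it takes over 42 s, if anything falls off the work surface, if the arm or the gripper's body presses on something with over 40 N, if the wrist force passes 120 N, or if a joint passes its speed limit or range.

ROBOT

A 6-joint arm with a two-finger parallel gripper is mounted at the origin on a cart in front of the work surface, level with it; the furniture and walls round the work are solid. World frame = base frame: x ahead of the robot, y to its left, z up, the work surface at z = 0. Lengths are in m, angles in rad, forces in N, time in s.
With the tool pointing down it reaches from about 0.25 to 0.725 m from the base axis. Payload 4 kg.
Tool frame: the origin (TCP) lies on the centre line of the jaws, within the pads' length; the fingertips stand ahead of it and the grasp point (between the pads) lies 3 mm ahead of it (bot.tcp_to_tips is the z of the fingertips in the tool frame, in m); z points along the fingers, y is the line along which they close (so a half turn about z gives the same grasp; the last joint's range is limited). The gripper opens to 85 mm and grips with 20 to 120 N. Pads are 22 mm wide; open, the fingers measure 114 mm over their backs; the gripper's body (76 mm by 85 mm) begins 54 mm behind the grasp point. The pads swing forward as they close: fully open they stand 13 mm farther back than shut.
Start: joints at [1.318, 0.241, 0.005, 1.335, 0, 1.571], TCP at [0.125, 0.484, 0.253] pointing down, gripper open.
Joint ranges: [-2.72, 2.72], [-1.05, 1.87], [-1.09, 1.28], [-1.99, 2.15], [-1.42, 1.44], [-3.14, 3.14]. Speed limits (rad/s): [2.79, 2.79, 3.14, 3.14, 3.14, 3.14].

INTERFACE

Orientations are given as a unit quaternion [x, y, z, w].
In Python, from workcell import telemetry, camera, camera_params, ticket, boxes_of, cut_out, spot_point, bot gives the robot as it stands.
- The arm moves only by the shell command python3 -m creep 'ROWS'. ROWS is text: rows parted by semicolons, each of 5 numbers parted by spaces: the opening, from 0 (shut) to 1 (fully open), then the shift along the tool's x, y, z in units of 150 mm (1.0 is 150 mm), then the turn about the tool's z in units of 180 degrees (1.0 is 180 degrees). In form: claw x y z turn; .... A call has 1 to 12 rows; each row is the pose to reach, as a shift and turn from the pose commanded when the call began, along the tool's axes at that moment, turning the shorter way round; what a row does not reach only later rows make up. A row lasts 1/8 s, in which the tool goes at most 62.5 mm and 10.7 degrees, less where a joint would pass 70% of its speed; a pose out of reach is approached as far as the arm can. A call with a number of a shift or a turn outside -1 to 1 is refused whole. A call with a gripper value outside its range is refused whole. The fingers move at their own pace and stop on an object; the grip force is fixed at half the most. Time passes only in rows, so rows that repeat a pose let the fingers close. It gives the time, the measured TCP pose, the force, the opening and the grip force at its end, in the units of the state.
- telemetry.get_obs(): the state, without advancing time (a new reading comes with each control period).
- camera(name): name is "scene" or "top" or "wrist"; returns the picture (400x640x3 uint8, red, green, blue); there is no depth.
- camera_params(name): a dict with "camera_matrix" (3x3 intrinsics, pixels), "eye" and "attitude" of the camera in the world. Camera axes: x right, y down, z forward; pixel columns grow to the right and rows downward; lengths in m; the calibration is good to about 2 mm. The wrist camera is an equidistant fisheye: a pixel r from the principal point sees the ray r / f radians off the axis. A picture is of the moment at which its call begins: read the wrist's pose just before it. camera_params takes no time and is no camera call; for the wrist camera it gives the pose at the moment of the call.
- ticket.job_done(): hands the job in; it is judged then, once.
Trained networks look in the newest picture that a camera, given by its name, has taken for a name from the list of things; names that differ only in an ending like _2 or _b are one class to them, and where a whole thing is asked for, a point or a joint stands for the part that bears it (a point fixed in the world has none). Each returns a list of dicts, best first, with "conf" (0 to 1); they miss things now and then, are a little off and sometimes report something else, mostly with a low value. They report only what shows in the picture. A call takes as long as a camera call. They do not tell look-alikes from the thing itself.
- boxes_of(thing, camera): "at" ([x, y, z] in m, in world coordinates, good to about 4 mm: the middle of the surface that is visible of it).
- cut_out(thing, camera): "pixels" (400x640 bool, what is visible of it).
- spot_point(thing, camera): "at" ([x, y, z] in m, in world coordinates, good to about 4 mm: a listed point, or the origin of a listed thing).
The state is a dict: "clock": time; "joint_pos": joint angles; "joint_vel": joint speeds; "tau": joint torques, N m; "eef_pos": TCP position; "tool_rot": TCP orientation; "ft_force": force on the tool from outside, world axes, zero at the start; "ft_torque": the same for the moment, N m; "grip_width": finger opening in m; "grasp_force": force on a finger pad.
Only numpy, scipy, OpenCV 4.12 (cv2) and the standard library are available. Lean on these libraries where they do the work, as an engineer would, in place of code of your own. Each camera call takes 0.05 s, during which the arm holds its last target. There are 200 camera calls.

## Working session

There is one attempt and no reset: what is moved stays moved. The work goes in short steps, Python scripts to look and compute and a shell command to move; the robot and the scene stay as the last step left them, time stands still between calls to the robot, and variables do not carry over. Pictures are saved under pics/ and viewed, at most 10 in all, crops included, and the job is handed in when it is done.

```bash
mkdir -p pics; ls; python3 - <<'E'
from workcell import telemetry,camera,camera_params,boxes_of,spot_point,bot
import cv2,numpy as np
o=telemetry.get_obs(); print(o['clock'],o['eef_pos'],o['tool_rot'],o['ft_force'],o['grip_width'],bot.tcp_to_tips)
for c in ['top','scene']:
    im=camera(c); cv2.imwrite(f'pics/{c}0.png',im[:,:,::-1])
    p=camera_params(c); print(c,p)
    for t in ['push_lip','seat','lever_knob','board','rack','tube_tray']:
        print(t,[(np.round(d['at'],4).tolist(),round(d['conf'],2)) for d in spot_point(t,c)[:3]])
E
```

```text
pics
0.0 [0.12489706 0.48353089 0.25239704] [ 1.26053773e-01  9.92022843e-01 -1.05116209e-03 -1.45717847e-04] [0.21845954 0.12149687 1.01224175] 0.08581159494911052 0.022
top {'camera_matrix': array([[410.99260093,   0.        , 320.25923186],
       [  0.        , 410.99260093, 197.86947767],
       [  0.        ,   0.        ,   1.        ]]), 'eye': array([0.29690248, 0.12800305, 1.44667943]), 'attitude': array([-0.69987892,  0.70560781, -0.0808848 ,  0.07579423])}
push_lip [([0.4536, 0.1842, 0.058], 0.64)]
seat [([0.4072, -0.2041, -0.0011], 0.46)]
lever_knob [([0.552, 0.0528, 0.108], 0.61)]
board [([0.5176, 0.1724, 0.0338], 0.85), ([0.5484, -0.1868, -0.0003], 0.6)]
rack [([0.6019, 0.1478, -0.0024], 0.97)]
tube_tray [([0.5235, 0.1672, 0.0508], 0.95), ([0.3947, 0.3682, -0.0009], 0.84), ([0.4548, 0.184, 0.0621], 0.17)]
scene {'camera_matrix': array([[407.55262378,   0.        , 312.93227553],
       [  0.        , 407.55262378, 194.58588034],
       [  0.        ,   0.        ,   1.        ]]), 'eye': array([1.10925062, 0.52191933, 0.89060926]), 'attitude': array([ 0.41554677,  0.84601309, -0.29743064, -0.15204522])}
push_lip [([0.4549, 0.1855, 0.0606], 0.91), ([0.5027, 0.4634, 0.0002], 0.63)]
seat [([0.6027, 0.148, 0.0198], 0.76)]
lever_knob [([0.5545, 0.0576, 0.1055], 0.71), ([0.4993, 0.4618, -0.0003], 0.34)]
board [([0.5148, 0.1703, 0.0305], 0.84)]
rack [([0.5153, 0.1719, 0.0316], 0.52)]
tube_tray [([0.5267, 0.1655, 0.0503], 0.81), ([0.388, 0.3714, 0.0019], 0.75)]
```

View pics/top0.png

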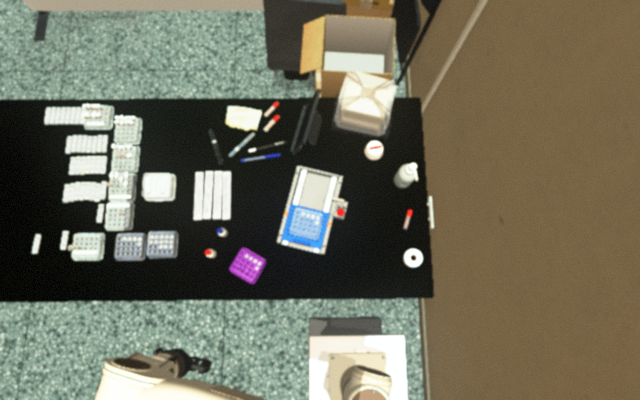

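View pics/scene0.png

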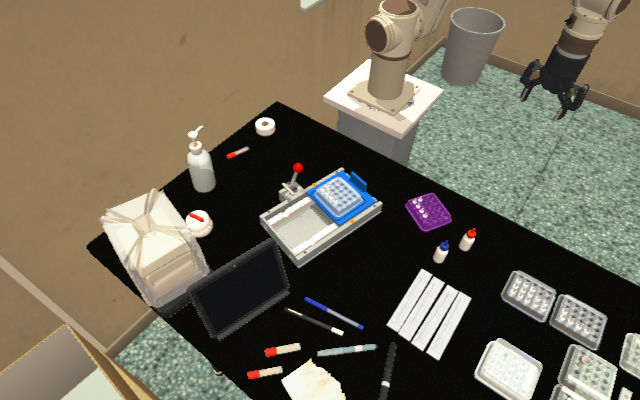

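Top view: rack at about px (310,210), yawed clockwise, with the board at its near end and the red knob at (341,212). The scene view agrees, and the rack's far half is empty. Next I'll rectify a view to refine the rack pose.

```bash
cat > h.py <<'E'
import numpy as np,cv2
from scipy.spatial.transform import Rotation as R
from workcell import camera_params
def proj(P,c):
    p=camera_params(c); q=(np.asarray(P,float)-p['eye'])@R.from_quat(p['attitude']).as_matrix()
    return (q@p['camera_matrix'].T)[:,:2]/q[:,2:]
def rack2w(P,o,yaw):
    P=np.asarray(P,float); c,s=np.cos(yaw),np.sin(yaw)
    return np.c_[o[0]+c*P[:,0]-s*P[:,1],o[1]+s*P[:,0]+c*P[:,1],P[:,2]]
def rect(im,c,o,yaw,z,x0=-.2,x1=.15,y0=-.15,y1=.12,s=2000):
    A=np.array([[x0,y0],[x1,y0],[x1,y1],[x0,y1]])
    src=proj(rack2w(np.c_[A,np.full(4,z)],o,yaw),c).astype(np.float32)
    dst=np.c_[(A[:,0]-x0)*s,(y1-A[:,1])*s].astype(np.float32)
    return cv2.warpPerspective(im,cv2.getPerspectiveTransform(src,dst),(int((x1-x0)*s),int((y1-y0)*s)),flags=cv2.INTER_CUBIC)
E
python3 - <<'E'
from h import *
o,yaw=(.6023,.148),np.radians(-14.5)
for c in ['top','scene']:
    r=rect(cv2.imread(f'pics/{c}0.png'),c,o,yaw,.04)
    for y in (-.0835,.0835): cv2.line(r,(70,int((.12-y)*2000)),(634,int((.12-y)*2000)),(0,255,0),1)
    for x in (-.165,.117,-.061): cv2.line(r,(int((x+.2)*2000),50),(int((x+.2)*2000),430),(0,255,255),1)
    cv2.imwrite(f'pics/r_{c}.png',r)
E
```

```text
(no output)
```

View pics/r_top.png

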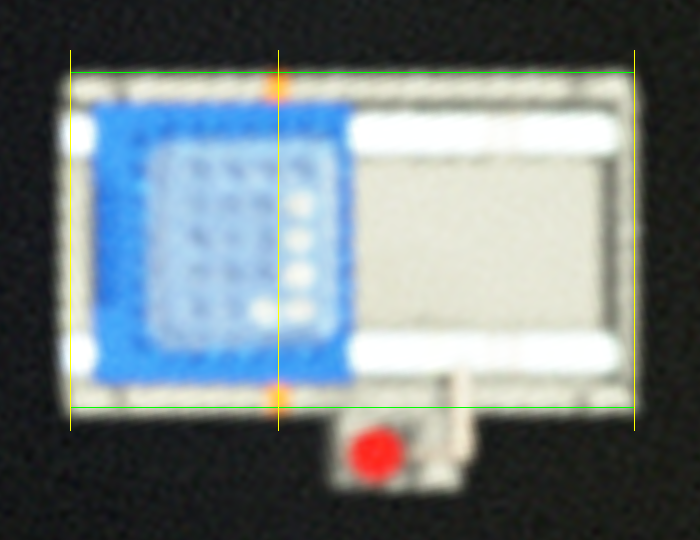

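View pics/r_scene.png

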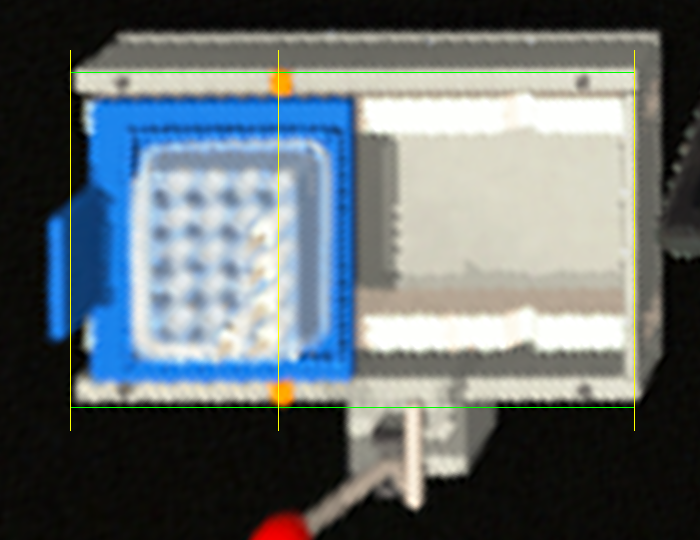

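The rack pose is confirmed: origin (0.6023, 0.1485), yaw −14.5°. Orange marks are at (278,85) and (278,398) on the x −61 line, and the board is at x ≈ −87. The tool is already aligned, with tool −x = rack +x and tool y = rack +y.

```bash
python3 -m creep '0 -0.4 -0.25 0 0; 0 -0.8 -0.5 0 0; 0 -1 -0.7 0 0; 0 -1 -0.7 0 0' && python3 -m creep '0 -0.4 -0.2 0 0; 0 -0.8 -0.5 0 0; 0 -1 -0.66 0 0; 0 -1 -0.66 0 0; 0 -1 -0.66 0 0'
```

```text
clock: 1.2
eef_pos: [0.2457, 0.3421, 0.2536]
tool_rot: [0.129, 0.992, -0.0, 0.0]
ft_force: [-0.0, 0.6, 0.1]
grip_width: 0.0118
grasp_force: 0.0
clock: 1.82
eef_pos: [0.3643, 0.2123, 0.2533]
tool_rot: [0.126, 0.992, 0.0, -0.0]
ft_force: [-0.0, 0.2, 0.4]
grip_width: 0.0002
grasp_force: 0.0
```

```bash
python3 -m creep '0 -0.2 -0.015 0.3 0; 0 -0.38 -0.015 0.6 0; 0 -0.38 -0.015 0.9 0; 0 -0.38 -0.015 0.95 0; 0 -0.38 -0.015 0.95 0' && python3 -m creep '0 0 0 0.1 0; 0 0 0 0.24 0; 0 0 0 0.24 0; 0 0 0 0.24 0' && python3 - <<'E'
from h import *
from workcell import camera,telemetry
o=telemetry.get_obs();print(o['clock'],o['eef_pos'],o['ft_force'])
im=camera('scene')[:,:,::-1]
r=cv2.resize(im[120:280,230:430],None,fx=4,fy=3.75,interpolation=cv2.INTER_CUBIC);cv2.imwrite('pics/s1.png',r)
E
```

```text
clock: 2.45
eef_pos: [0.4186, 0.1964, 0.1113]
tool_rot: [0.125, 0.992, 0.0, -0.0]
ft_force: [0.4, 0.1, -0.3]
grip_width: 0.0004
grasp_force: 0.0
clock: 2.95
eef_pos: [0.4202, 0.1961, 0.0767]
tool_rot: [0.126, 0.992, 0.001, 0.001]
ft_force: [0.1, 0.5, -0.3]
grip_width: 0.0003
grasp_force: 0.0
2.95 [0.42020176 0.19608112 0.0766643 ] [ 0.12273947  0.45333802 -0.27662067]
```

View pics/s1.png

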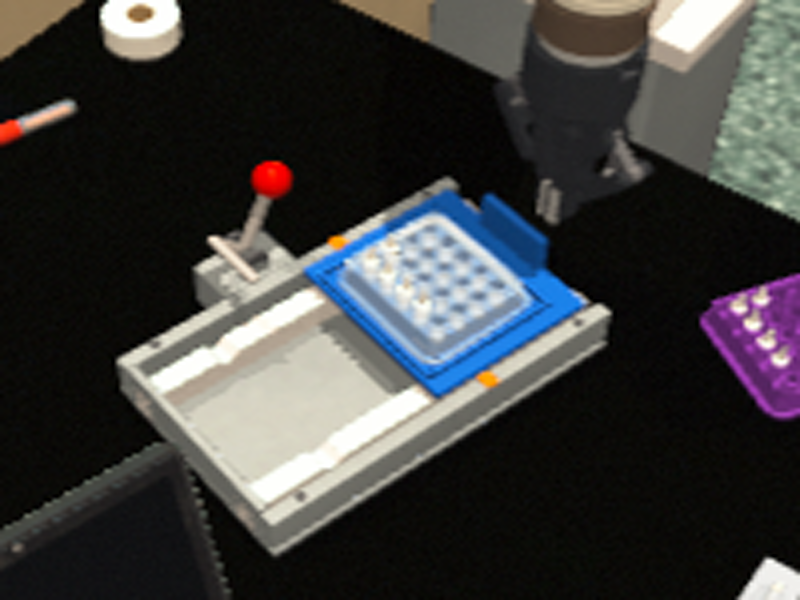

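The shut fingertips (px 548,200) are centred in front of the lip (515,235) at the right height, and the way is clear. I'll approach and push slowly.

```bash
python3 -m creep '0 -0.06 0 0.02 0; 0 -0.1 0 0.02 0; 0 -0.13 0 0.02 0; 0 -0.15 0 0.02 0; 0 -0.17 0 0.02 0; 0 -0.19 0 0.02 0; 0 -0.21 0 0.02 0; 0 -0.23 0 0.02 0;0 -0.25 0 0.02 0;0 -0.27 0 0.02 0;0 -0.29 0 0.02 0;0 -0.31 0 0.02 0'
python3 - <<'E'
from workcell import camera,spot_point,telemetry
for c in ['scene','top']:
    camera(c)
    for t in ['push_lip','board']: print(c,t,[d['at'] for d in spot_point(t,c)[:1]])
E
```

```text
clock: 4.5
eef_pos: [0.4643, 0.1834, 0.0718]
tool_rot: [0.126, 0.992, -0.0, -0.0]
ft_force: [-0.3, 1.0, -0.8]
grip_width: 0.0003
grasp_force: 0.4
scene push_lip [[0.4754, 0.1815, 0.057]]
scene board [[0.5372, 0.1652, 0.0267]]
top push_lip [[0.4057, -0.2011, -0.0037]]
top board []
```

```bash
python3 -m creep '0 -0.02 0 0 0; 0 -0.05 0 0 0; 0 -0.08 0 0 0; 0 -0.11 0 0 0; 0 -0.14 0 0 0; 0 -0.17 0 0 0; 0 -0.2 0 0 0; 0 -0.23 0 0 0; 0 -0.26 0 0 0; 0 -0.28 0 0 0; 0 -0.3 0 0 0; 0 -0.31 0 0 0'
python3 - <<'E'
from workcell import camera,spot_point,telemetry
for c in ['scene']:
    camera(c)
    for t in ['push_lip','board','seat']: print(c,t,[d['at'] for d in spot_point(t,c)[:1]])
E
```

```text
clock: 6.3
eef_pos: [0.5093, 0.1718, 0.0718]
tool_rot: [0.126, 0.992, 0.0, 0.0]
ft_force: [-1.3, 0.2, 0.5]
grip_width: -0.0002
grasp_force: 0.5
scene push_lip [[0.5201, 0.17, 0.0614]]
scene board [[0.5852, 0.1511, 0.0297]]
scene seat [[0.6016, 0.1476, 0.0202]]
```

```bash
python3 -m creep '0 -0.01 0 0 0; 0 -0.02 0 0 0; 0 -0.03 0 0 0; 0 -0.04 0 0 0; 0 -0.05 0 0 0; 0 -0.06 0 0 0; 0 -0.07 0 0 0; 0 -0.08 0 0 0'; python3 -m creep '0 -0.005 0 0 0; 0 -0.01 0 0 0;0 -0.015 0 0 0; 0 -0.02 0 0 0'
python3 - <<'E'
from workcell import camera,spot_point,telemetry
for c in ['scene']:
    camera(c)
    for t in ['push_lip','board','seat']: print(c,t,[d['at'] for d in spot_point(t,c)[:1]])
E
```

```text
clock: 7.5
eef_pos: [0.521, 0.1688, 0.0718]
tool_rot: [0.126, 0.992, -0.0, 0.0]
ft_force: [0.0, 0.0, -0.5]
grip_width: -0.0004
grasp_force: 0.0
clock: 8.0
eef_pos: [0.5238, 0.1681, 0.0718]
tool_rot: [0.126, 0.992, -0.0, 0.0]
ft_force: [1.0, 0.2, 0.1]
grip_width: -0.0002
grasp_force: 0.0
scene push_lip [[0.5401, 0.1667, 0.0531]]
scene board [[0.6024, 0.1497, 0.0236]]
scene seat []
```

Readings suggest it has dropped (lip z 61→53 mm, force gone). I'll creep on gently to feel the rise.

```bash
for i in 1; do python3 -m creep '0 -0.005 0 0 0; 0 -0.01 0 0 0; 0 -0.015 0 0 0'; python3 -m creep '0 -0.004 0 0 0; 0 -0.008 0 0 0' ; done
python3 - <<'E'
from h import *
from workcell import camera
im=camera('scene')[:,:,::-1]
cv2.imwrite('pics/s2.png',cv2.resize(im[120:280,230:430],None,fx=4,fy=3.75,interpolation=cv2.INTER_CUBIC))
E
```

```text
clock: 8.57
eef_pos: [0.5259, 0.1675, 0.0718]
tool_rot: [0.126, 0.992, 0.0, 0.0]
ft_force: [0.9, -0.3, 0.1]
grip_width: -0.0
grasp_force: 0.0
clock: 8.82
eef_pos: [0.5271, 0.1672, 0.0718]
tool_rot: [0.126, 0.992, -0.0, -0.0]
ft_force: [-0.7, 0.6, -0.6]
grip_width: 0.0001
grasp_force: 0.0
```

View pics/s2.png

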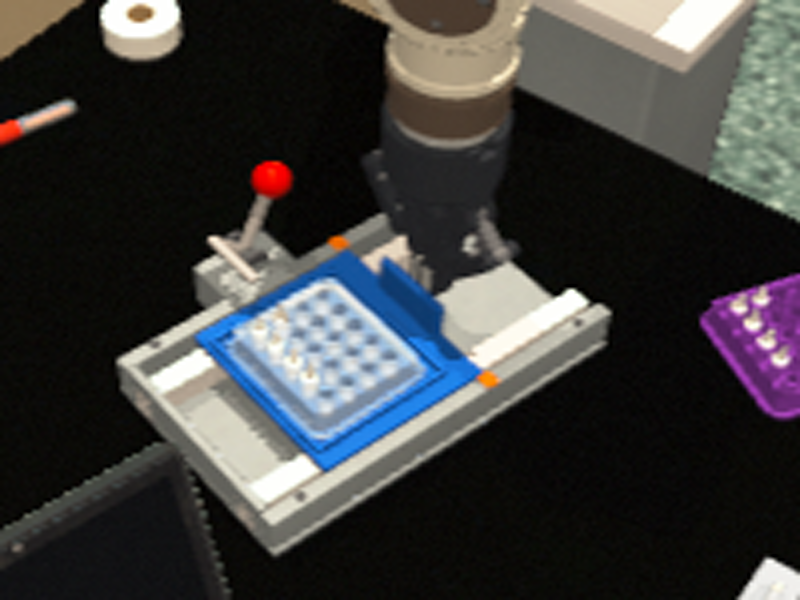

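The board's near edge is now level with the orange marks (338,243), (487,380), and it looks lowered between the guides. Creep a little further to confirm the stop.

```bash
python3 -m creep '0 -0.004 0 0 0; 0 -0.008 0 0 0'|grep -E 'eef|force'; python3 - <<'E'
from workcell import telemetry
o=telemetry.get_obs();print(o['ft_force'])
E
python3 -m creep '0 -0.003 0 0 0; 0 -0.005 0 0 0'|grep -E 'eef|force'
```

```text
eef_pos: [0.5282, 0.1669, 0.0718]
ft_force: [0.4, -0.0, -0.1]
grasp_force: 0.0
[ 0.35689829 -0.04886108 -0.10035498]
eef_pos: [0.5289, 0.1668, 0.0718]
ft_force: [-0.2, -0.4, -1.2]
grasp_force: 0.0
```

```bash
python3 -m creep '0 -0.003 0 0 0; 0 -0.006 0 0 0'|grep -E 'eef|ft_force';python3 -m creep '0 -0.003 0 0 0; 0 -0.006 0 0 0'|grep -E 'eef|ft_force'
python3 - <<'E'
from workcell import camera,spot_point
for c in ['scene','wrist']:
    camera(c)
    for t in ['push_lip','board']: print(c,t,[d['at'] for d in spot_point(t,c)[:1]])
E
```

```text
eef_pos: [0.5297, 0.1665, 0.0718]
ft_force: [-1.2, 0.6, 0.3]
eef_pos: [0.5298, 0.1665, 0.0716]
ft_force: [-2.6, 1.2, 0.6]
scene push_lip [[0.543, 0.1666, 0.0536]]
scene board [[0.6062, 0.1485, 0.0239]]
wrist push_lip []
wrist board []
```

```bash
python3 -m creep '0 -0.004 0 0 0;0 -0.004 0 0 0'|grep -E 'eef|ft_force';  python3 -m creep '0 0.04 0 0 0; 0 0.1 0 0 0; 0 0.2 0 0 0'
python3 - <<'E'
from h import *
from workcell import camera,spot_point
im=camera('scene')[:,:,::-1]
for t in ['push_lip','board','lever_knob']: print(t,[d['at'] for d in spot_point(t,'scene')[:1]])
o,yaw=(.6023,.1485),np.radians(-14.5)
r=rect(im,'scene',o,yaw,.04)
# board top corner outline: seated (z .04, green) vs unseated (z .046, red) at x=0
A=np.array([[-.065,-.07],[.065,-.07],[.065,.07],[-.065,.07]])
H=lambda P:proj(rack2w(P,o,yaw),'scene')
S=4
big=cv2.resize(im,None,fx=S,fy=S,interpolation=cv2.INTER_CUBIC)
for z,c in((.04,(0,255,0)),(.046,(0,0,255))):
    cv2.polylines(big,[np.int32(H(np.c_[A,np.full(4,z)])*S+1.5)],True,c,1)
lip=np.array([[-.065,-.03,.071],[-.065,.03,.071],[-.057,.03,.071],[-.057,-.03,.071]])
cv2.polylines(big,[np.int32(H(lip)*S+1.5)],True,(0,255,0),1)
cv2.imwrite('pics/s3.png',big[600:1120,960:1680])
E
```

```text
eef_pos: [0.5298, 0.1665, 0.0716]
ft_force: [-6.8, 1.8, 3.1]
clock: 10.8
eef_pos: [0.5022, 0.1737, 0.072]
tool_rot: [0.126, 0.992, 0.0, 0.001]
ft_force: [-0.4, 0.4, -0.7]
grip_width: -0.0002
grasp_force: 0.0
push_lip [[0.5394, 0.1636, 0.0552]]
board [[0.601, 0.145, 0.0221]]
lever_knob [[0.5534, 0.0603, 0.1056]]
```

View pics/s3.png

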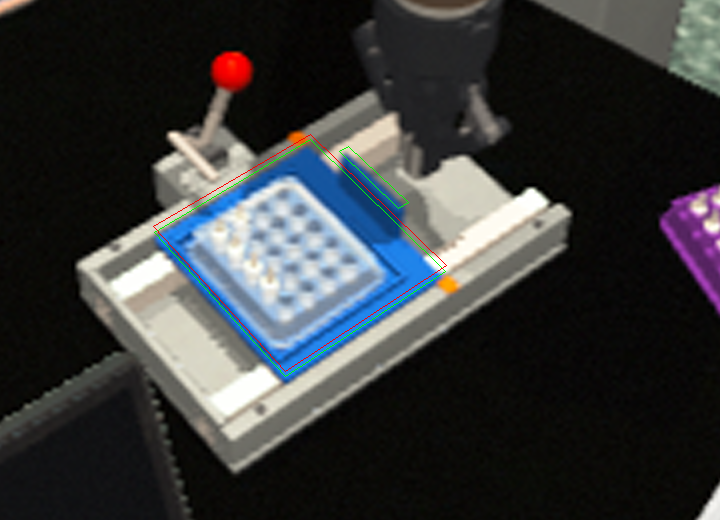

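Board seated: force rose to about 7 N with no motion, and the outline matches home at z 24 (lip at (375,180), tray in place). Now the lever (knob at rack ≈ (−25, −105)).

```bash
python3 -m creep '0 0.04 0 -0.3 0; 0 0.08 0 -0.6 0; 0 0.1 -0.1 -0.75 0; 0 0.1 -0.4 -0.75 0; 0 0.1 -0.7 -0.75 0; 0 0 -0.7 -0.75 0; 0 -0.1 -0.7 -0.65 0; 0 -0.1 -0.7 -0.4 0; 0 -0.1 -0.7 -0.31 0; 0 -0.1 -0.7 -0.31 0'
python3 - <<'E'
from h import *
from workcell import camera,spot_point
im=camera('scene')[:,:,::-1]
for t in ['push_lip','board','lever_knob']: print(t,[d['at'] for d in spot_point(t,'scene')[:1]])
cv2.imwrite('pics/s4.png',cv2.resize(im[120:280,230:430],None,fx=4,fy=3.75,interpolation=cv2.INTER_CUBIC))
E
```

```text
clock: 12.25
eef_pos: [0.4901, 0.0685, 0.1175]
tool_rot: [0.126, 0.992, -0.0, -0.001]
ft_force: [-0.6, 0.2, -0.6]
grip_width: 0.0002
grasp_force: 0.0
push_lip [[0.5424, 0.1671, 0.0523]]
board [[0.6026, 0.1488, 0.0215]]
lever_knob [[0.5522, 0.0585, 0.1078]]
```

View pics/s4.png

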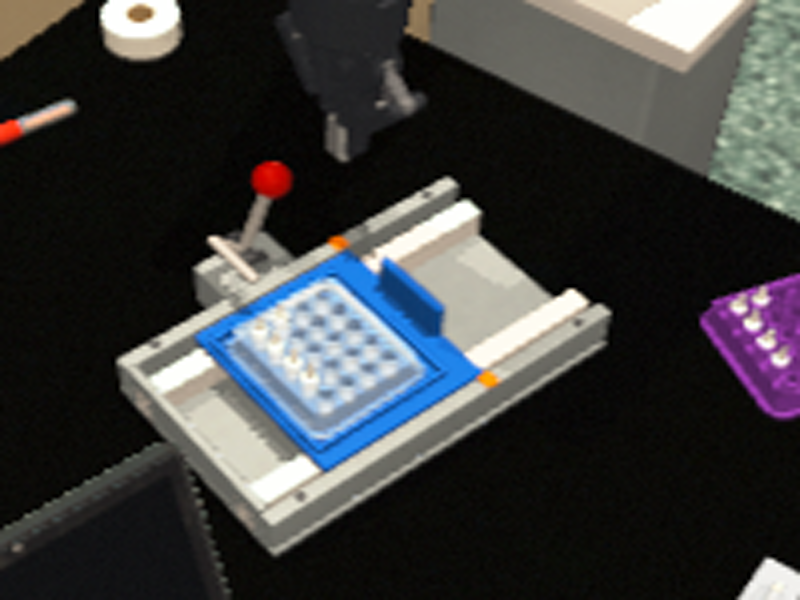

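Finger (px 343,150) is behind the knob (272,180), aligned with it; board still home. Push the lever.

```bash
python3 -m creep '0 -0.08 0 0 0; 0 -0.16 0 0 0; 0 -0.2 0 0 0; 0 -0.24 0 0 0; 0 -0.28 0 0 0; 0 -0.32 0 0 0; 0 -0.36 0 0 0; 0 -0.4 0 0 0; 0 -0.44 0 0 0; 0 -0.48 0 0 0; 0 -0.52 0 0 0; 0 -0.54 0 0 0'|grep -E 'eef|ft_f|clock'; python3 -m creep '0 -0.02 0 0 0; 0 -0.035 0 0 0; 0 -0.05 0 0 0'|grep -E 'eef|ft_f'; python3 -m creep '0 -0.007 0 0 0; 0 -0.014 0 0 0;0 -0.02 0 0 0'|grep -E 'eef|ft_f'
python3 - <<'E'
from workcell import camera,spot_point
camera('scene')
for t in ['board','lever_knob']: print(t,[d['at'] for d in spot_point(t,'scene')[:1]])
E
```

```text
clock: 13.95
eef_pos: [0.5694, 0.0479, 0.1182]
ft_force: [-1.2, 0.2, 0.8]
eef_pos: [0.576, 0.046, 0.1181]
ft_force: [-0.9, -0.0, -0.3]
eef_pos: [0.579, 0.0453, 0.1183]
ft_force: [-1.5, -0.1, -0.8]
board [[0.6072, 0.1478, 0.0244]]
lever_knob [[0.6051, 0.0444, 0.1081]]
```

```bash
for k in 1; do python3 -m creep '0 -0.006 0 0 0; 0 -0.012 0 0 0; 0 -0.018 0 0 0'|grep -E 'eef|ft_f'; python3 -m creep '0 -0.005 0 0 0; 0 -0.01 0 0 0'|grep -E 'eef|ft_f'; done
```

```text
eef_pos: [0.5817, 0.0447, 0.1183]
ft_force: [-1.2, 0.5, -1.0]
eef_pos: [0.5831, 0.0443, 0.1183]
ft_force: [-0.8, 0.3, -1.0]
```

```bash
python3 -m creep '0 -0.005 0 0 0; 0 -0.01 0 0 0'|grep -E 'eef|ft_f'; python3 -m creep '0 -0.004 0 0 0; 0 -0.008 0 0 0'|grep -E 'eef|ft_f'
```

```text
eef_pos: [0.5838, 0.0441, 0.1182]
ft_force: [-4.8, 2.1, 2.2]
eef_pos: [0.5839, 0.0441, 0.1181]
ft_force: [-6.9, 2.1, 3.9]
```

The lever hit its end stop (7 N, no motion, TCP at rack x +8 mm as predicted). Retreat and check.

```bash
python3 -m creep '0 0.08 0 0 0; 0 0.3 0 0 0; 0 0.5 0 0 0; 0 0.6 0 -0.2 0; 0 0.6 0 -0.5 0; 0 0.7 0 -0.8 0; 0 0.8 0 -0.9 0; 0 0.8 0 -0.9 0'
python3 - <<'E'
from h import *
from workcell import camera,spot_point
im=camera('scene')[:,:,::-1]
for t in ['push_lip','board','lever_knob','tube_tray']: print(t,[d['at'] for d in spot_point(t,'scene')[:1]])
print(rack2w([[.0312,-.105,.105],[0,0,.024],[.009,0,.04]],(.6023,.1485),np.radians(-14.5)))
cv2.imwrite('pics/s5.png',cv2.resize(im[120:280,230:430],None,fx=4,fy=3.75,interpolation=cv2.INTER_CUBIC))
E
```

```text
clock: 16.98
eef_pos: [0.4695, 0.0739, 0.2544]
tool_rot: [0.126, 0.992, 0.0, 0.002]
ft_force: [0.6, 0.2, 0.5]
grip_width: 0.0
grasp_force: 0.0
push_lip [[0.541, 0.1646, 0.0537]]
board [[0.6015, 0.1495, 0.0239]]
lever_knob [[0.6096, 0.043, 0.1036]]
tube_tray [[0.6156, 0.1421, 0.0439]]
[[0.60621631 0.03903264 0.105     ]
 [0.6023     0.1485     0.024     ]
 [0.61101333 0.14624658 0.04      ]]
```

View pics/s5.png

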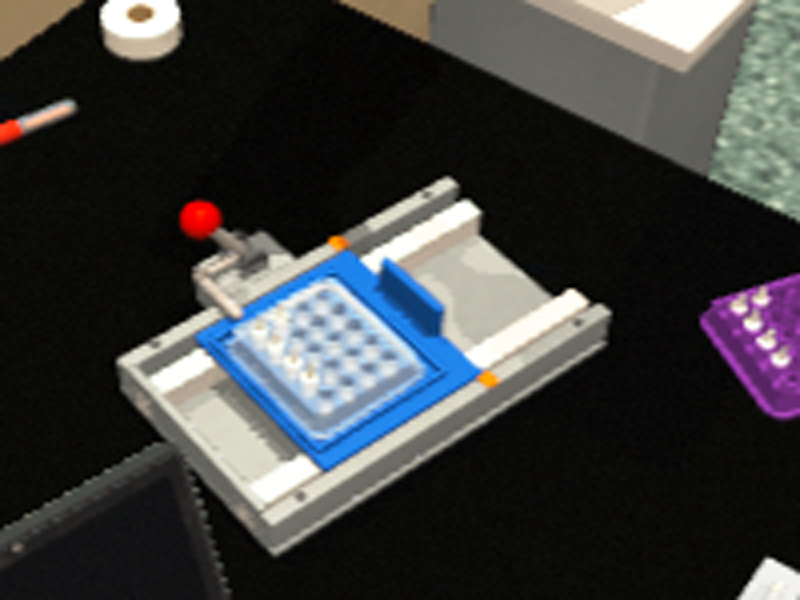

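The lever leans fully away (knob at 200,220), its toe sits over the board's right edge (230,305), the board is home with the tray on it, and the arm is clear.

```bash
python3 -c "
from workcell import ticket
print(ticket.job_done())"
```

```text
the job is handed in; nothing more can be done
None
```

The board is seated in the notches (push peaked at about 7 N in my readings), the lever is at its locked end stop, the tray is still on the board, the arm is clear, and the job was handed in at about 17 s of the 42 s allowed.

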